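Shut the clay box and lock it with the bent pin

TASK

Shut the lid of the white clay box, then lock it: pass the bent steel pin (not the straight one) through the ring that stands up through the lid, swinging it round its curve until its stop plate is fully home against the ring, and leave the pin lying flat on the shut lid. Leave the other things on the table where they are.

Things in the scene. Friction and masses are not known exactly. Their poses are not given: they have to be found in the camera images.
- lid (a joint): lid of the white clay box: 230 x 240 x 10 mm board, 0.5 kg, hinged at the box's far edge (level hinge line, 230 mm behind the lid's front edge, 10 mm below its top face). 0 rad: shut, top face 100 mm above the table; positive: front edge raised; starts part open. Stiff hinge: stays where left; 1 to 10 N down on its front edge closes it
- lid_edge (a point): midpoint of the lid's front edge, on its top face; moves with the lid. Lid shut: it lies 32 mm in front of the ring (along the ring's -x) and 6 mm below the ring's centre
- ring (a point): centre of the steel ring fixed to the box; it stands up through a slot in the shut lid. Hole 18 mm, wire 6 mm, 30 mm overall. Centre 6 mm above the shut lid's top face (106 mm above the table), so a rod lying on the lid passes through. x: level, towards the hinge (198 mm away); y: the ring's axis, along which a rod passes; z up. The lid reaches 120 mm to either side along y
- bent_pin: bent pin, dark steel, 0.16 kg, lies flat; origin at the arc's centre, on the underside; z up. Grip block at (45,-45) mm, straight shank to the stop plate at (45,0) mm, then a 105 degree arc of 45 mm radius about the origin, counterclockwise from above, to the round tip at (-12,43) mm. Rod 8 mm thick, its centre line 4 mm above the underside
- pin_grip (a point): centre of the bent pin's grip block: 16 x 16 mm, 45 mm tall, upright, sides along the pin's x and y; this point is 22.5 mm above the underside. Same axes as body bent_pin
- pin_stop (a point): middle of the bent pin's stop plate, on the rod's centre line, 4 mm above the underside. Plate 30 mm wide (pin's x), 6 mm thick (pin's y), 24 mm tall: too big for the ring. Axes as body bent_pin (y: along the rod from the plate towards the arc)
- pin_bend (a point): centre of the bent pin's arc (empty space), level with the rod's centre line, 45 mm from every point of the arc; axes as body bent_pin
- straight_center (a point): bystander: point at the middle of the straight pin, a dark steel pin with the same grip block and stop plate as the bent one but a straight rod of 85 mm beyond the plate; lies on the table; this point is 10 mm above its underside; total length about 140 mm
- vase_center (a point): bystander: terracotta vase, 84 mm across, 125 mm tall; point on its axis 60 mm above its foot
- jar_center (a point): bystander: amber glass jar with white cap, 70 mm across, 90 mm tall; point at its centre
- bottle_center (a point): bystander: clear water bottle with blue cap, 64 mm across, 200 mm tall; point at its centre
- mug_center (a point): bystander: blue mug, 76 mm across, 90 mm tall, brushes stand in it up to 180 mm; point on its axis 45 mm above its foot
- knife_center (a point): bystander: flat wooden clay knife, 180 x 22 x 10 mm, lying on the table; point at its middle
- bowl_center (a point): bystander: small white glazed bowl, solid, 90 mm across, 40 mm tall; point at its centre
There are look-alikes about, which are no part of the job. What is shaped like the bent_pin but orange is not meant.

How it is judged:
By the outcome, as a careful person would: the job done as asked, in the order asked, and still so for the second after the job is handed in, with the robot touching nothing.
It also fails if it takes over 61 s, if anything falls off the work surface, if the arm or the gripper's body presses on something with over 40 N, if the wrist force passes 120 N, or if a joint passes its speed limit or range.

ROBOT

A 7-joint arm with a two-finger parallel gripper is mounted at the origin on the work surface. World frame = base frame: x ahead of the robot, y to its left, z up, the work surface at z = 0. Lengths are in mm, angles in rad, forces in N, time in s.
With the tool pointing down it reaches from about 425 to 875 mm from the base axis. Payload 4.7 kg.
Tool frame: the origin (TCP) lies at the very end of the fingers, on their centre line; the grasp point (between the pads) lies 19 mm behind it; z points along the fingers, y is the line along which they close (so a half turn about z gives the same grasp; the last joint's range is limited). The gripper opens to 85 mm and grips with 20 to 120 N. Pads are 22 mm wide; open, the fingers measure 114 mm over their backs; the gripper's body (76 mm by 85 mm) begins 54 mm behind the grasp point. The pads swing forward as they close: fully open they stand 13 mm farther back than shut.
Start: joints at [-1.328, 0.321, -0.07, 1.45, 0.023, 1.371, -0.057], TCP at [147.452, 633.074, 231.349] pointing down, gripper open.
Joint ranges: [-2.86, 2.86], [-0.3, 2.09], [-1.38, 1.24], [0.06, 2.45], [-1.56, 4.7], [0.09, 2.05], [-2.69, 2.69]. Speed limits (rad/s): [2.57, 2.57, 3.14, 3.14, 3.14, 3.14, 3.14].

INTERFACE

Orientations are given as a rotation vector (axis times angle).
In Python, from plant import readout, eyes, close_job gives the robot as it stands.
- The arm moves only by the tool step_arm, never from a script. Its argument "motion" is a list of rows, each an object of numbers: "dx", "dy", "dz": the shift along the tool's x, y, z in units of 40 mm (1.0 is 40 mm); "ax", "ay", "az": the turn, a rotation vector about the tool's x, y, z in units of 6 degrees (1.0 is 6 degrees); "hand": the closure, from -1 (fully open) to 1 (shut). In form: [{"dx": .., "dy": .., "dz": .., "ax": .., "ay": .., "az": .., "hand": ..}, ...]. A call has 1 to 12 rows; each row is the pose to reach, as a shift and turn from the pose commanded when the call began, along the tool's axes at that moment; what a row does not reach only later rows make up. A row lasts 1/12 s, in which the tool goes at most 41.7 mm and 7.16 degrees, less where a joint would pass 70% of its speed; a pose out of reach is approached as far as the arm can. A call with a gripper value outside its range is refused whole. The fingers move at their own pace and stop on an object; "squeeze" is the grip in N (left out, the last holds). Time passes only in rows, so rows that repeat a pose let the fingers close. It gives the time, the measured TCP pose, the force, the opening and the grip force at its end, in the units of the state.
- readout.state(): the state, without advancing time (a new reading comes with each control period).
- eyes.get_image(name): name is "side" or "top"; returns (picture, depth): 480x640x3 uint8, blue, green, red; 480x640 float32, mm along the optical axis (not along the pixel's ray), 0 where there is no reading.
- eyes.calibration(name): a dict with "fx", "fy", "cx", "cy" (pixels), "R" (3x3) and "t" (3): a world point X has camera coordinates R X + t. Camera axes: x right, y down, z forward; pixel columns grow to the right and rows downward; lengths in mm; the calibration is good to about 2 mm. A picture is of the moment at which its call begins. calibration takes no time and is no camera call.
- close_job(): hands the job in; it is judged then, once.
The state is a dict: "time_s": time; "joint_positions": joint angles; "qvel": joint speeds; "effort": joint torques, N m; "tcp_pos": TCP position; "tcp_rot": TCP orientation; "force": force on the tool from outside, world axes, zero at the start; "wrist_torque": the same for the moment, N m; "finger_gap": finger opening in mm; "grasp_force": force on a finger pad.
Only numpy, scipy, OpenCV 4.12 (cv2) and the standard library are available. Lean on these libraries where they do the work, as an engineer would, in place of code of your own. Each camera call takes 0.05 s, during which the arm holds its last target. There are 200 camera calls.

## Working session

There is one attempt and no reset: what is moved stays moved. The work goes in short steps, Python scripts to look and compute and a tool call to move; the robot and the scene stay as the last step left them, time stands still between calls to the robot, and variables do not carry over. Pictures are saved under pics/ and viewed, at most 10 in all, crops included, and the job is handed in when it is done.

Besides the shell and the picture viewer there is one more tool, called as a command line: name --argument value ..., lists and objects as JSON in quotes. step_arm: Moves the arm, as the interface text tells. Its arguments: {"type":"object","properties":{"motion":{"type":"array","items":{"type":"object","properties":{"dx":{"type":"number"},"dy":{"type":"number"},"dz":{"type":"number"},"ax":{"type":"number"},"ay":{"type":"number"},"az":{"type":"number"},"hand":{"type":"number"}}}},"squeeze":{"type":"number"}},"required":["motion"]}

```bash
mkdir -p pics; ls; cat > h.py <<'E'
import numpy as np,cv2
from plant import readout,eyes,close_job
def grab(n,tag):
    im,d=eyes.get_image(n); cv2.imwrite(f'pics/{tag}.png',im); np.savez(f'{tag}.npz',im=im,d=d); return im,d
def ray(n,u,v):
    c=eyes.calibration(n);R=np.array(c['R']);t=np.array(c['t'])
    return -R.T@t, R.T@np.array([(u-c['cx'])/c['fx'],(v-c['cy'])/c['fy'],1.])
def onz(n,u,v,z):
    o,d=ray(n,u,v); return o+d*(z-o[2])/d[2]
def proj(n,X):
    c=eyes.calibration(n);p=np.array(c['R'])@np.array(X,float)+np.array(c['t'])
    return p[0]/p[2]*c['fx']+c['cx'],p[1]/p[2]*c['fy']+c['cy']
def pt(n,d,u,v):
    o,r=ray(n,u,v); return o+r*d[int(v),int(u)]
E
python3 - <<'E'
from h import *
for n in('top','side'):
    grab(n,n+'0'); c=eyes.calibration(n); print(n,{k:np.round(c[k],3).tolist() for k in c}, ray(n,320,240)[0])
print(readout.state())
E
```

```text
pics
top {'fx': 614.517, 'fy': 614.517, 'cx': 319.883, 'cy': 236.272, 'R': [[-0.022, -1.0, -0.015], [-0.988, 0.024, -0.152], [0.153, 0.011, -0.988]], 't': [22.076, 493.274, 1744.702]} [ 221.42418022   -9.12176985 1799.63350741]
side {'fx': 511.276, 'fy': 511.276, 'cx': 321.174, 'cy': 244.038, 'R': [[-0.99, -0.14, 0.013], [-0.088, 0.546, -0.833], [0.11, -0.826, -0.553]], 't': [502.239, 137.292, 1223.615]} [ 375.24291389 1006.02682849  784.49325228]
{'time_s': 0.1, 'joint_positions': array([-1.32788926,  0.32176523, -0.07010545,  1.45155264,  0.02260429,
        1.37083602, -0.05690542]), 'qvel': array([ 0.00036274, -0.00260569,  0.00102581, -0.00026236,  0.000688  ,
        0.00081524,  0.00027209]), 'effort': array([-5.98067018e-04, -4.94874215e+01, -3.84567278e-01, -3.15211022e+01,
        1.29321660e-02,  7.39042531e-03, -1.34749274e-05]), 'tcp_pos': array([147.35424979, 632.56933417, 230.32261608]), 'tcp_rot': array([-3.58546078e-01, -3.12095342e+00,  2.78102951e-03]), 'force': array([ 0.33586432,  0.0531915 , -0.6585301 ]), 'wrist_torque': array([ 0.01830177, -0.04658375, -0.02532317]), 'grasp_force': 0.0, 'finger_gap': 85.50472920360738}
```

View pics/top0.png

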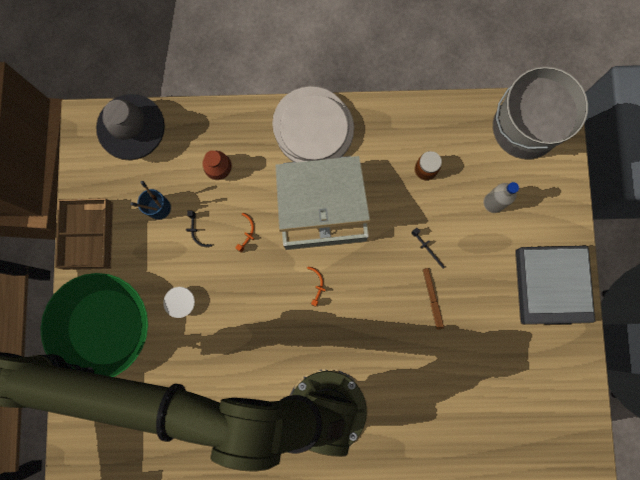

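View pics/side0.png

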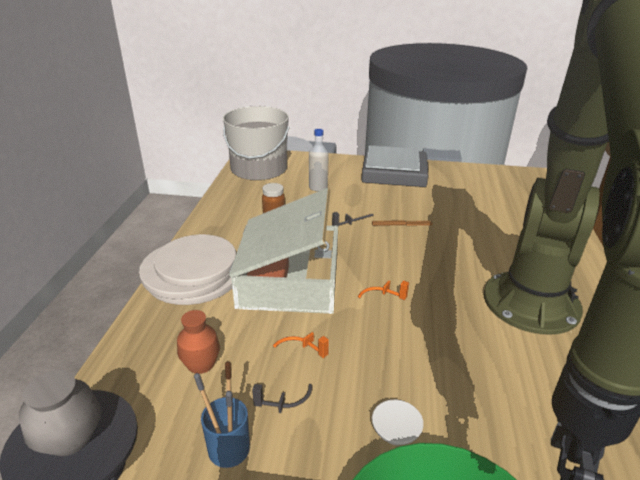

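Candidates: dark bent pin at top (198,228); orange bent pins at (247,232) and (317,285); dark straight pin at (428,247). The dark curved one at (198,228), side (283,397), fits the description. I'll check it in a crop.

```bash
python3 - <<'E'
from h import *
a=np.load('top0.npz')['im'];b=np.load('side0.npz')['im']
c1=cv2.resize(a[200:260,170:220],(400,480),interpolation=cv2.INTER_CUBIC)
c2=cv2.resize(b[370:420,240:320],(400,250),interpolation=cv2.INTER_CUBIC)
c3=cv2.resize(a[150:250,270:375],(400,381),interpolation=cv2.INTER_CUBIC)
o=np.zeros((600,800,3),np.uint8);o[:480,:400]=c1;o[:219,400:]=c2[:219];o[219:600,400:]=c3
cv2.imwrite('pics/crop1.png',o)
# straight-on measures
hsv=cv2.cvtColor(a,cv2.COLOR_BGR2HSV); m=((a.max(2)<75)).astype(np.uint8); s=np.zeros_like(m); s[205:252,180:216]=m[205:252,180:216]
n,l,st,ce=cv2.connectedComponentsWithStats(s,connectivity=8)
for i in range(1,n): print(st[i],ce[i])
d=np.load('top0.npz')['d'];print(d[228,200],[pt('top',d,u,v).round(1) for u,v in((191,213),(205,245),(310,180),(350,180),(310,210),(350,210),(286,243),(366,240),(324,214))])
E
```

```text
[186 210  26  37 189] [194.25925926 226.57142857]
1835.4156 [array([568.9, 383.3,  51.7]), array([480.4, 350.7,   7.9]), array([637.8,  33.7, 134.3]), array([634.2, -77.4, 137.5]), array([542.8,  34. , 184.4]), array([539.4, -72.9, 188.2]), array([468.8, 105.8,  90.1]), array([ 480.3, -122.9,   32.6]), array([565.1,  -2.6,   6.7])]
```

View pics/crop1.png

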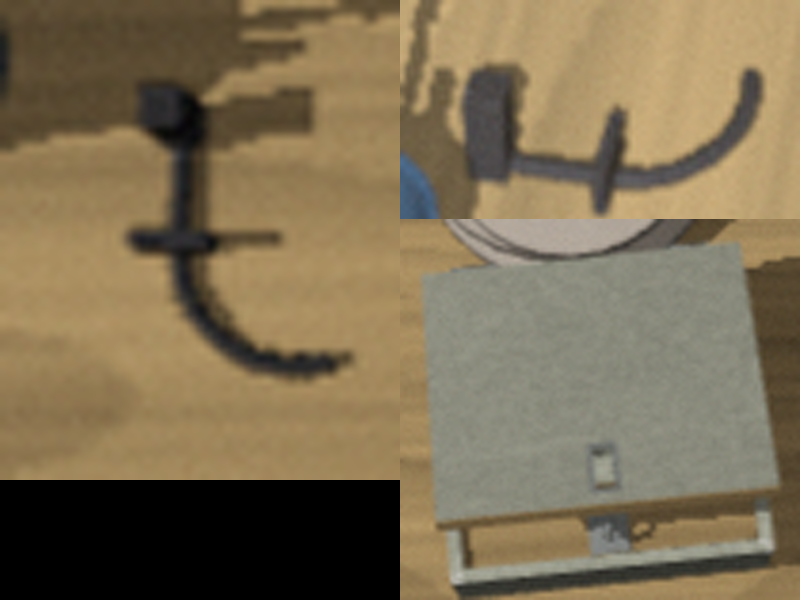

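The crop shows the dark steel bent pin: grip block at top px (190.6,213), stop plate at (191.5,230), tip at (213.5,244.7). The lid slot is at px (323,215).

```bash
cat >> h.py <<'E'
from scipy.spatial.transform import Rotation as Ro
def wrap(a): return (a+180)%360-180
def toolyaw(s): y=Ro.from_rotvec(s['tcp_rot']).as_matrix()[:,1]; return np.degrees(np.arctan2(y[1],y[0]))
def need(X,yaw=None):
    """units to go from measured pose to TCP X (world), tool y at yaw deg, pointing down"""
    s=readout.state(); R=Ro.from_rotvec(s['tcp_rot']).as_matrix()
    d=R.T@(np.array(X,float)-s['tcp_pos'])/40
    print('t',round(s['time_s'],2),'tcp',s['tcp_pos'].round(1),'yaw',round(toolyaw(s),1),'j',s['joint_positions'].round(2),'F',s['force'].round(1))
    if yaw is None: yaw=toolyaw(s)
    c,q=np.cos(np.radians(yaw)),np.sin(np.radians(yaw)); y=np.array([c,q,0]);z=np.array([0,0,-1.]);T=np.stack([np.cross(y,z),y,z],1)
    print(' d',d.round(3),'a',(np.degrees(Ro.from_matrix(R.T@T).as_rotvec())/6).round(3))
E
python3 - <<'E'
from h import *
d=np.load('top0.npz')['d']
P=np.array([pt('top',d,u,v) for u in range(288,358,2) for v in range(168,212,2) ])
c=P.mean(0);n=np.linalg.svd(P-c)[2][2];n*=np.sign(n[2]);print('lid n',n.round(4),'tilt',np.degrees(np.arccos(n[2])),'yaw up',np.degrees(np.arctan2(-n[1],-n[0])), 'rms',((P-c)@n).std())
def onpl(u,v):
    o,r=ray('top',u,v);return o+r*((c-o)@n)/(r@n)
for u,v in((425,273),(742,243),(778,487),(438,525),(602,465)): print(onpl(270+(u-400)/3.81,150+(v-219)/3.81).round(1))
g=onz('top',190.4,212.9,45);s=onz('top',191.4,230,12);t=onz('top',213,244.7,5);print('grip',g,'stop',s,'tip',t)
v=s-g;print('pin y dir',np.degrees(np.arctan2(v[1],v[0])),np.hypot(*v[:2]))
need([470,330,300],-90)
E
```

```text
lid n [0.4437 0.0377 0.8954] tilt 26.440580372091638 yaw up -175.14570912337354 rms 3.0655680934726584
[695.6 129.2  98.6]
[ 712.  -108.8  100.4]
[ 507.6 -122.2  202.3]
[486.6 113.7 202.8]
[529.1  -0.6 186.5]
grip [570.61688099 386.57793968  45.        ] stop [525.60857799 390.52257716  12.        ] tip [481.17361294 327.59444011   5.        ]
pin y dir 174.99125632108772 45.18083115090321
t 0.1 tcp [147.4 632.6 230.3] yaw 76.9 j [-1.33  0.32 -0.07  1.45  0.02  1.37 -0.06] F [ 0.3  0.1 -0.7]
 d [-9.572 -5.541 -1.731] a [-2.0000e-03  2.5000e-02  2.7815e+01]
```

step_arm --motion '[{"dx": -0.3,"dy": -0.3,"dz": -0.5,"az": 0.6,"hand": 1},{"dx": -0.9,"dy": -0.9,"dz": -1.0,"az": 1.6,"hand": 1},{"dx": -1.5,"dy": -1.5,"dz": -1.5,"az": 2.7,"hand": 1},{"dx": -2.1,"dy": -2.1,"dz": -1.5,"az": 3.8,"hand": 1},{"dx": -2.7,"dy": -2.7,"dz": -1.5,"az": 4.9,"hand": 1},{"dx": -3.3,"dy": -3.3,"dz": -1.5,"az": 6.0,"hand": 1},{"dx": -3.9,"dy": -3.9,"dz": -1.5,"az": 7.1,"hand": 1},{"dx": -4.5,"dy": -4.5,"dz": -1.5,"az": 8.2,"hand": 1},{"dx": -5.1,"dy": -5.1,"dz": -1.5,"az": 9.3,"hand": 1},{"dx": -5.7,"dy": -5.7,"dz": -1.5,"az": 10.4,"hand": 1},{"dx": -6.3,"dy": -6.3,"dz": -1.5,"az": 11.5,"hand": 1},{"dx": -6.9,"dy": -6.9,"dz": -1.5,"az": 12.6,"hand": 1}]'

```text
invalid input at $.motion[0]: expected keys dx, dy, dz, ax, ay, az, hand
```

```bash
python3 -c "
from h import *
need([512,55,290],-80)"
```

```text
t 0.1 tcp [147.4 632.6 230.3] yaw 76.9 j [-1.33  0.32 -0.07  1.45  0.02  1.37 -0.06] F [ 0.3  0.1 -0.7]
 d [-12.153 -11.998  -1.47 ] a [-4.0000e-03  2.3000e-02  2.6149e+01]
```

step_arm --motion '[{"dx": -0.3,"dy": -0.3,"dz": -0.5,"ax": 0,"ay": 0,"az": 0.6,"hand": 1},{"dx": -0.9,"dy": -0.9,"dz": -1.0,"ax": 0,"ay": 0,"az": 1.6,"hand": 1},{"dx": -1.5,"dy": -1.5,"dz": -1.5,"ax": 0,"ay": 0,"az": 2.7,"hand": 1},{"dx": -2.1,"dy": -2.1,"dz": -1.5,"ax": 0,"ay": 0,"az": 3.8,"hand": 1},{"dx": -2.7,"dy": -2.7,"dz": -1.5,"ax": 0,"ay": 0,"az": 4.9,"hand": 1},{"dx": -3.3,"dy": -3.3,"dz": -1.5,"ax": 0,"ay": 0,"az": 6.0,"hand": 1},{"dx": -3.9,"dy": -3.9,"dz": -1.5,"ax": 0,"ay": 0,"az": 7.1,"hand": 1},{"dx": -4.5,"dy": -4.5,"dz": -1.5,"ax": 0,"ay": 0,"az": 8.2,"hand": 1},{"dx": -5.1,"dy": -5.1,"dz": -1.5,"ax": 0,"ay": 0,"az": 9.3,"hand": 1},{"dx": -5.7,"dy": -5.7,"dz": -1.5,"ax": 0,"ay": 0,"az": 10.4,"hand": 1},{"dx": -6.3,"dy": -6.3,"dz": -1.5,"ax": 0,"ay": 0,"az": 11.5,"hand": 1},{"dx": -6.9,"dy": -6.9,"dz": -1.5,"ax": 0,"ay": 0,"az": 12.6,"hand": 1}]'

```text
time_s: 1.1
tcp_pos: [354.1, 299.9, 291.0]
tcp_rot: [-2.202, -2.24, 0.001]
force: [0.9, 0.3, 0.5]
finger_gap: -0.0
grasp_force: 0.0
```

```bash
python3 -c "
from h import *
need([512,55,290],-80)"
```

```text
t 1.1 tcp [354.1 299.9 291. ] yaw 1.0 j [-1.02 -0.11  0.24  1.8   0.03  1.45 -0.77] F [0.9 0.3 0.5]
 d [-6.189  3.844  0.025] a [-2.0000e-03  3.0000e-03  1.3496e+01]
```

step_arm --motion '[{"dx": -0.6,"dy": 0.4,"dz": 0,"ax": 0,"ay": 0,"az": 1.1,"hand": 1},{"dx": -1.4,"dy": 0.8,"dz": 0,"ax": 0,"ay": 0,"az": 2.2,"hand": 1},{"dx": -2.2,"dy": 1.3,"dz": 0,"ax": 0,"ay": 0,"az": 3.3,"hand": 1},{"dx": -3.0,"dy": 1.8,"dz": 0,"ax": 0,"ay": 0,"az": 4.4,"hand": 1},{"dx": -3.8,"dy": 2.3,"dz": 0,"ax": 0,"ay": 0,"az": 5.5,"hand": 1},{"dx": -4.5,"dy": 2.8,"dz": 0,"ax": 0,"ay": 0,"az": 6.6,"hand": 1},{"dx": -5.2,"dy": 3.3,"dz": 0,"ax": 0,"ay": 0,"az": 7.7,"hand": 1},{"dx": -5.8,"dy": 3.6,"dz": 0,"ax": 0,"ay": 0,"az": 8.8,"hand": 1},{"dx": -6.2,"dy": 3.85,"dz": 0.3,"ax": 0,"ay": 0,"az": 9.9,"hand": 1},{"dx": -6.2,"dy": 3.85,"dz": 0.9,"ax": 0,"ay": 0,"az": 11,"hand": 1},{"dx": -6.2,"dy": 3.85,"dz": 1.4,"ax": 0,"ay": 0,"az": 12,"hand": 1},{"dx": -6.2,"dy": 3.85,"dz": 1.7,"ax": 0,"ay": 0,"az": 13,"hand": 1}]'

```text
time_s: 2.1
tcp_pos: [512.0, 56.4, 220.7]
tcp_rot: [3.121, 0.353, -0.005]
force: [-0.5, 0.4, -0.3]
finger_gap: 0.0
grasp_force: 0.0
```

```bash
python3 -c "
from h import *
need([512,55,103],-77)"
```

```text
t 2.1 tcp [512.   56.4 220.7] yaw -77.1 j [-0.7   0.03  0.56  1.81 -0.02  1.3  -1.49] F [-0.5  0.4 -0.3]
 d [2.000e-03 3.400e-02 2.943e+00] a [ 0.001  0.033 -0.013]
```

step_arm --motion '[{"dx": 0,"dy": 0,"dz": 0.4,"ax": 0,"ay": 0,"az": 0,"hand": 1},{"dx": 0,"dy": 0,"dz": 0.7,"ax": 0,"ay": 0,"az": 0,"hand": 1},{"dx": 0,"dy": 0,"dz": 0.95,"ax": 0,"ay": 0,"az": 0,"hand": 1},{"dx": 0,"dy": 0,"dz": 1.2,"ax": 0,"ay": 0,"az": 0,"hand": 1},{"dx": 0,"dy": 0,"dz": 1.45,"ax": 0,"ay": 0,"az": 0,"hand": 1},{"dx": 0,"dy": 0,"dz": 1.7,"ax": 0,"ay": 0,"az": 0,"hand": 1},{"dx": 0,"dy": 0,"dz": 1.95,"ax": 0,"ay": 0,"az": 0,"hand": 1},{"dx": 0,"dy": 0,"dz": 2.2,"ax": 0,"ay": 0,"az": 0,"hand": 1},{"dx": 0,"dy": 0,"dz": 2.4,"ax": 0,"ay": 0,"az": 0,"hand": 1},{"dx": 0,"dy": 0,"dz": 2.6,"ax": 0,"ay": 0,"az": 0,"hand": 1},{"dx": 0,"dy": 0,"dz": 2.75,"ax": 0,"ay": 0,"az": 0,"hand": 1},{"dx": 0,"dy": 0,"dz": 2.87,"ax": 0,"ay": 0,"az": 0,"hand": 1}]'

```text
time_s: 3.1
tcp_pos: [512.9, 57.1, 107.6]
tcp_rot: [3.12, 0.364, -0.001]
force: [-1.0, 0.7, 1.7]
finger_gap: -0.0
grasp_force: 1.0
```

step_arm --motion '[{"dx": 0,"dy": 0,"dz": 0.05,"ax": 0,"ay": 0,"az": 0,"hand": 1},{"dx": 0,"dy": 0,"dz": 0.1,"ax": 0,"ay": 0,"az": 0,"hand": 1},{"dx": 0,"dy": 0,"dz": 0.13,"ax": 0,"ay": 0,"az": 0,"hand": 1}]'

```text
time_s: 3.35
tcp_pos: [513.3, 57.2, 103.3]
tcp_rot: [-3.12, -0.364, -0.0]
force: [-1.3, 0.4, 2.3]
finger_gap: -0.1
grasp_force: 0.9
```

step_arm --motion '[{"dx": 0,"dy": 0,"dz": 0.05,"ax": 0,"ay": 0,"az": 0,"hand": 1},{"dx": 0,"dy": 0,"dz": 0.1,"ax": 0,"ay": 0,"az": 0,"hand": 1},{"dx": 0,"dy": 0,"dz": 0.14,"ax": 0,"ay": 0,"az": 0,"hand": 1},{"dx": 0,"dy": 0,"dz": 0.14,"ax": 0,"ay": 0,"az": 0,"hand": 1}]'

```text
time_s: 3.68
tcp_pos: [513.5, 57.3, 100.0]
tcp_rot: [-3.119, -0.363, -0.0]
force: [-8.1, -1.6, 16.9]
finger_gap: -0.1
grasp_force: 8.8
```

```bash
python3 -c "
from h import *
need([570.6,386.6,150],-95)"
```

```text
t 3.68 tcp [513.5  57.3 100. ] yaw -76.7 j [-0.68  0.16  0.56  1.95 -0.1   1.06 -1.41] F [-8.1 -1.6 16.9]
 d [ 3.282 -7.687 -1.241] a [-0.012  0.     3.048]
```

step_arm --motion '[{"dx": 0,"dy": 0,"dz": -0.6,"ax": 0,"ay": 0,"az": 0,"hand": 1},{"dx": 0.2,"dy": -0.5,"dz": -1.3,"ax": 0,"ay": 0,"az": 0.3,"hand": 0.5},{"dx": 0.5,"dy": -1.2,"dz": -1.7,"ax": 0,"ay": 0,"az": 0.6,"hand": 0},{"dx": 0.8,"dy": -2.0,"dz": -1.8,"ax": 0,"ay": 0,"az": 1.0,"hand": -1},{"dx": 1.2,"dy": -2.8,"dz": -1.8,"ax": 0,"ay": 0,"az": 1.3,"hand": -1},{"dx": 1.6,"dy": -3.7,"dz": -1.8,"ax": 0,"ay": 0,"az": 1.7,"hand": -1},{"dx": 2.0,"dy": -4.6,"dz": -1.8,"ax": 0,"ay": 0,"az": 2.0,"hand": -1},{"dx": 2.3,"dy": -5.4,"dz": -1.8,"ax": 0,"ay": 0,"az": 2.4,"hand": -1},{"dx": 2.6,"dy": -6.2,"dz": -1.8,"ax": 0,"ay": 0,"az": 2.7,"hand": -1},{"dx": 2.9,"dy": -6.9,"dz": -1.7,"ax": 0,"ay": 0,"az": 3.05,"hand": -1},{"dx": 3.15,"dy": -7.4,"dz": -1.6,"ax": 0,"ay": 0,"az": 3.05,"hand": -1},{"dx": 3.28,"dy": -7.69,"dz": -1.5,"ax": 0,"ay": 0,"az": 3.05,"hand": -1}]'

```text
time_s: 4.68
tcp_pos: [569.7, 391.1, 156.8]
tcp_rot: [-3.137, 0.131, -0.001]
force: [-0.4, -0.3, -0.6]
finger_gap: 85.1
grasp_force: 0.0
```

```bash
python3 - <<'E'
from h import *
a,d=grab('top','top1');b,e=grab('side','side1')
c1=cv2.resize(a[155:255,270:375],(420,400),interpolation=cv2.INTER_CUBIC)
c2=cv2.resize(b[330:450,200:330],(390,360),interpolation=cv2.INTER_CUBIC)
c3=cv2.resize(b[190:310,220:350],(379,240)) if 0 else cv2.resize(b[210:290,270:350],(380,240),interpolation=cv2.INTER_CUBIC)
o=np.zeros((600,800,3),np.uint8);o[:400,:420]=c1;o[:240,420:]=c3;o[240:600,410:]=c2
cv2.imwrite('pics/crop2.png',o)
need([570.6,386.6,11],-95)
E
```

```text
t 4.78 tcp [569.1 389.2 156. ] yaw -94.8 j [-0.95  0.47  0.42  1.45 -0.2   1.27 -2.16] F [-0.6 -0.6 -0.5]
 d [0.047 0.059 3.624] a [0.006 0.012 0.035]
```

View pics/crop2.png

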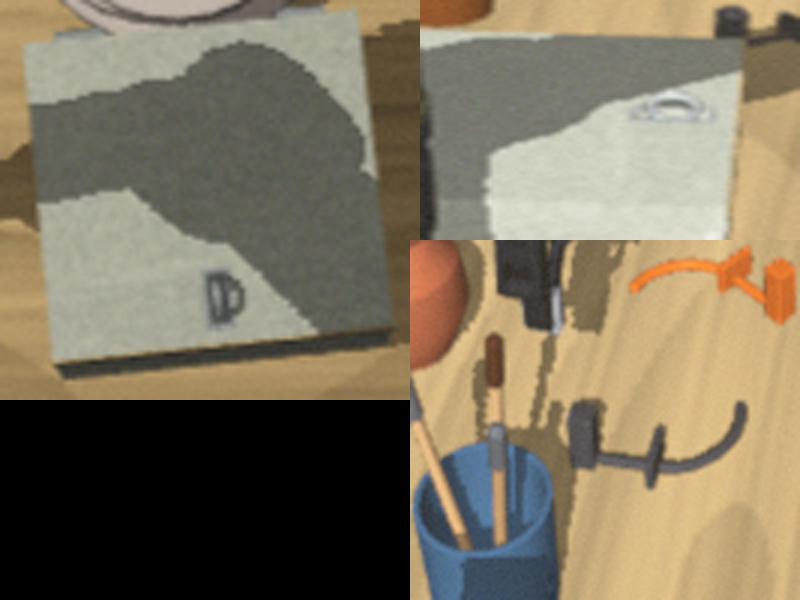

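The lid is shut and the ring stands through its slot at top px ~(324.5,229.5), side ~(324,243). The pin has not moved, with its grip top at side px ~(259.5,384).

```bash
python3 - <<'E'
from h import *
L=[onz('top',u,v,100)[:2].round(1) for u,v in((283.75,244),(368,236.3),(276.2,165.7),(359.5,157.5))];print(L)
f=(L[0]+L[1])/2;b=(L[2]+L[3])/2
print('mid f,b',f,b,'yaw',np.degrees(np.arctan2(*(b-f)[::-1])),np.linalg.norm(b-f),'frontyaw',np.degrees(np.arctan2(*(L[0]-L[1])[::-1]))-90)
print('slot top',onz('top',324.5,229.5,100)); print('ring arch side',onz('side',324.3,240.7,121)); print('side ring ends',onz('side',270+212/4.75,210+118/3,102),onz('side',270+298/4.75,210+115/3,102))
for X in (45,):print('grip side',onz('side',200+178/3,330+163/3,45)); 
print('stop side', onz('side',200+(655-410)/3,330+(458-240)/3,12),'tip',onz('side',200+(741-410)/3,330+(408-240)/3,6), 'shut front side corner')
# top close-up of ring
np.set_printoptions(linewidth=200)
a=np.load('top1.npz')['im'];print(a[220:238,316:336].mean(2).astype(int))
E
```

```text
[array([464.7, 111.5]), array([ 480.7, -124.5]), array([690.7, 130.1]), array([ 708.6, -107.9])]
mid f,b [472.7  -6.5] [699.65  11.1 ] yaw 4.434419291676177 227.63141808634424 frontyaw 3.8785245028477107
slot top [502.95832805  -3.34159937 100.        ]
ring arch side [ 5.01434072e+02 -2.62215185e-01  1.21000000e+02]
side ring ends [522.67400949  11.71490919 102.        ] [480.68525386   0.64679845 102.        ]
grip side [568.9343067  383.65857421  45.        ]
stop side [526.15339221 392.13056322  12.        ] tip [480.50725031 339.91444593   6.        ] shut front side corner
[[168 172 171 172 170 166 172 169 163 163 163 164 166 168 164 135 104  94  96  93]
 [174 172 169 168 169 167 167 165 160 156 157 158 164 169 170 169 140 103  90  91]
 [167 166 166 164 155 152 148 143 137 135 138 149 164 171 169 166 164 135 116 102]
 [165 166 163 163 147 128 109 102  92  93 102 132 159 168 171 164 162 163 167 128]
 [162 162 161 162 150 114  83  83  75  71  83  81 133 157 163 167 165 170 169 139]
 [160 156 159 162 155 121  88 107  89  77  87  89  89  94 147 170 166 168 167 168]
 [157 157 160 15
[... 280 characters left out ...]
24 143 115  90 138 160 159 161 163]
 [165 167 166 163 152 138 100 112 132  98  67 122 144 113  91 138 161 165 164 164]
 [165 167 165 164 155 145 110  93 120  95  71 116 125 102  96 142 163 167 167 162]
 [160 164 167 163 153 148 109  87 107  90  75  80  83  88 112 153 168 168 163 164]
 [160 163 162 163 159 146 116  81 106  84  72  84  94 112 151 167 167 165 163 164]
 [161 158 158 160 157 149 115  89  82  79  77  86 129 157 165 164 164 164 166 164]
 [158 158 162 158 159 150 128 100  95  96  96 114 140 159 163 161 161 164 164 166]
 [162 163 164 165 162 151 135 134 126 140 146 147 143 158 162 160 162 164 163 166]
 [163 158 161 161 163 156 149 153 143 149 160 157 160 163 163 166 166 165 163 165]]
```

step_arm --motion '[{"dx": 0.02,"dy": 0.06,"dz": 0.5,"ax": 0,"ay": 0,"az": 0,"hand": -1},{"dx": 0.02,"dy": 0.08,"dz": 1.2,"ax": 0,"ay": 0,"az": 0,"hand": -1},{"dx": 0.02,"dy": 0.09,"dz": 1.9,"ax": 0,"ay": 0,"az": 0,"hand": -1},{"dx": 0.02,"dy": 0.09,"dz": 2.6,"ax": 0,"ay": 0,"az": 0,"hand": -1},{"dx": 0.02,"dy": 0.09,"dz": 3.1,"ax": 0,"ay": 0,"az": 0,"hand": -1},{"dx": 0.02,"dy": 0.09,"dz": 3.4,"ax": 0,"ay": 0,"az": 0,"hand": -1},{"dx": 0.02,"dy": 0.09,"dz": 3.55,"ax": 0,"ay": 0,"az": 0,"hand": -1},{"dx": 0.02,"dy": 0.09,"dz": 3.6,"ax": 0,"ay": 0,"az": 0,"hand": -1},{"dx": 0.02,"dy": 0.09,"dz": 3.6,"ax": 0,"ay": 0,"az": 0,"hand": -1}]'

```text
time_s: 5.53
tcp_pos: [571.3, 382.2, 14.5]
tcp_rot: [3.138, -0.139, 0.001]
force: [0.2, -0.5, -0.4]
finger_gap: 85.3
grasp_force: 0.0
```

```bash
python3 - <<'E'
from h import *
b,e=grab('side','side2')
cv2.imwrite('pics/crop3.png',cv2.resize(b[320:440,200:360],(800,600),interpolation=cv2.INTER_CUBIC))
need([570,385.5,12],-95)
E
```

```text
t 5.58 tcp [571.6 382.7  15. ] yaw -95.0 j [-0.92  0.59  0.39  1.57 -0.25  1.03 -2.12] F [-0.2 -0.6 -1. ]
 d [-0.046 -0.066  0.076] a [-0.006 -0.013 -0.008]
```

View pics/crop3.png

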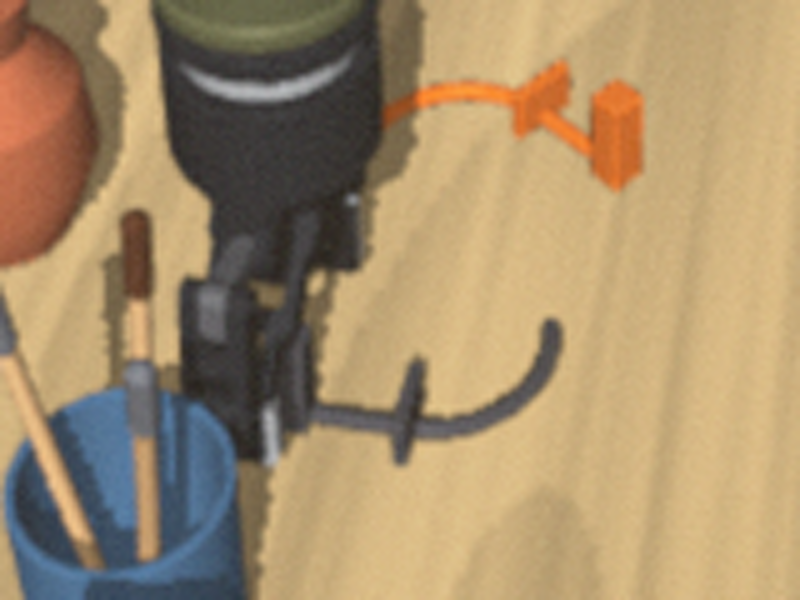

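The fingers straddle the grip block at crop (285,375). Closing now.

step_arm --motion '[{"dx": -0.04,"dy": -0.06,"dz": 0.07,"ax": 0,"ay": 0,"az": 0,"hand": -1},{"dx": -0.04,"dy": -0.06,"dz": 0.07,"ax": 0,"ay": 0,"az": 0,"hand": 1},{"dx": -0.04,"dy": -0.06,"dz": 0.07,"ax": 0,"ay": 0,"az": 0,"hand": 1},{"dx": -0.04,"dy": -0.06,"dz": 0.07,"ax": 0,"ay": 0,"az": 0,"hand": 1},{"dx": -0.04,"dy": -0.06,"dz": 0.07,"ax": 0,"ay": 0,"az": 0,"hand": 1},{"dx": -0.04,"dy": -0.06,"dz": 0.07,"ax": 0,"ay": 0,"az": 0,"hand": 1},{"dx": -0.04,"dy": -0.06,"dz": 0.07,"ax": 0,"ay": 0,"az": 0,"hand": 1},{"dx": -0.04,"dy": -0.06,"dz": 0.07,"ax": 0,"ay": 0,"az": 0,"hand": 1}]' --squeeze 60

```text
time_s: 6.25
tcp_pos: [569.6, 385.9, 11.3]
tcp_rot: [-3.138, 0.137, -0.001]
force: [-0.1, -0.4, 2.9]
finger_gap: 15.2
grasp_force: 58.8
```

```bash
python3 - <<'E'
from h import *
grab('side','side3');grab('top','top3')
print(readout.state()['finger_gap'],readout.state()['grasp_force'])
need([570,385.5,12],-95)
E
```

```text
15.048090601332813 58.766135573387146
t 6.35 tcp [569.7 385.9  11.4] yaw -95.0 j [-0.92  0.6   0.39  1.57 -0.25  1.02 -2.12] F [-0.6  0.5  2. ]
 d [ 0.01   0.009 -0.016] a [-0.007 -0.007 -0.002]
```

```bash
cat >> h.py <<'E'
RG=np.array([503,-3.]);B=4.5;OFF=0.
def pinpose(th,rg=None,b=None,off=None):
    """TCP xy and tool yaw with the arc angle th (deg, 105 tip .. 8 home) in the ring"""
    rg=RG if rg is None else rg; b=B if b is None else b; off=OFF if off is None else off
    p=np.radians(b+180-th);x=np.array([np.cos(p),np.sin(p)]);y=np.array([-x[1],x[0]])
    C=rg+45*np.array([np.cos(np.radians(b)),np.sin(np.radians(b))])
    return C+45*x-(45+off)*y, wrap(b-th)
E
python3 - <<'E'
from h import *
p,w=pinpose(125);print(p,w);need([*p,175],w)
E
```

```text
[609.47381857  16.46474519] -120.5
t 6.35 tcp [569.7 385.9  11.4] yaw -95.0 j [-0.92  0.6   0.39  1.57 -0.25  1.02 -2.12] F [-0.6  0.5  2. ]
 d [ 1.801  9.11  -4.097] a [-0.009 -0.005  4.248]
```

step_arm --motion '[{"dx": 0,"dy": 0,"dz": -0.3,"ax": 0,"ay": 0,"az": 0,"hand": 1},{"dx": 0,"dy": 0,"dz": -0.9,"ax": 0,"ay": 0,"az": 0,"hand": 1},{"dx": 0,"dy": 0.1,"dz": -1.7,"ax": 0,"ay": 0,"az": 0,"hand": 1},{"dx": 0,"dy": 0.3,"dz": -2.5,"ax": 0,"ay": 0,"az": 0,"hand": 1},{"dx": 0.1,"dy": 0.7,"dz": -3.3,"ax": 0,"ay": 0,"az": 0.3,"hand": 1},{"dx": 0.2,"dy": 1.3,"dz": -3.9,"ax": 0,"ay": 0,"az": 0.6,"hand": 1},{"dx": 0.4,"dy": 2.1,"dz": -4.1,"ax": 0,"ay": 0,"az": 1.0,"hand": 1},{"dx": 0.6,"dy": 2.9,"dz": -4.1,"ax": 0,"ay": 0,"az": 1.4,"hand": 1},{"dx": 0.8,"dy": 3.7,"dz": -4.1,"ax": 0,"ay": 0,"az": 1.8,"hand": 1},{"dx": 1.0,"dy": 4.5,"dz": -4.1,"ax": 0,"ay": 0,"az": 2.2,"hand": 1},{"dx": 1.2,"dy": 5.3,"dz": -4.1,"ax": 0,"ay": 0,"az": 2.6,"hand": 1},{"dx": 1.3,"dy": 6.1,"dz": -4.1,"ax": 0,"ay": 0,"az": 3.0,"hand": 1}]'

```text
time_s: 7.35
tcp_pos: [599.9, 135.9, 175.4]
tcp_rot: [-3.078, 0.631, -0.001]
force: [0.0, -0.5, -1.2]
finger_gap: 15.6
grasp_force: 58.6
```

```bash
python3 - <<'E'
from h import *
p,w=pinpose(125);need([*p,150],w);print(readout.state()['finger_gap'])
E
```

```text
t 7.35 tcp [599.9 135.9 175.4] yaw -113.2 j [-0.75  0.31  0.59  1.64 -0.18  1.25 -2.1 ] F [ 0.  -0.5 -1.2]
 d [1.395 2.652 0.636] a [-1.000e-03 -3.000e-03  1.224e+00]
15.580644082103534
```

step_arm --motion '[{"dx": 0.3,"dy": 0.6,"dz": 0,"ax": 0,"ay": 0,"az": 0.3,"hand": 1},{"dx": 0.6,"dy": 1.2,"dz": 0.1,"ax": 0,"ay": 0,"az": 0.6,"hand": 1},{"dx": 0.95,"dy": 1.8,"dz": 0.3,"ax": 0,"ay": 0,"az": 0.9,"hand": 1},{"dx": 1.2,"dy": 2.3,"dz": 0.5,"ax": 0,"ay": 0,"az": 1.1,"hand": 1},{"dx": 1.35,"dy": 2.55,"dz": 0.6,"ax": 0,"ay": 0,"az": 1.2,"hand": 1},{"dx": 1.4,"dy": 2.65,"dz": 0.64,"ax": 0,"ay": 0,"az": 1.22,"hand": 1},{"dx": 1.4,"dy": 2.65,"dz": 0.64,"ax": 0,"ay": 0,"az": 1.22,"hand": 1},{"dx": 1.4,"dy": 2.65,"dz": 0.64,"ax": 0,"ay": 0,"az": 1.22,"hand": 1}]'

```text
time_s: 8.02
tcp_pos: [610.0, 20.4, 149.6]
tcp_rot: [-3.032, 0.819, 0.0]
force: [-1.3, -0.1, -1.1]
finger_gap: 15.3
grasp_force: 58.5
```

```bash
python3 - <<'E'
from h import *
a,_=grab('top','top4');b,_=grab('side','side4')
p,w=pinpose(125);need([*p,112.9],w)
o=np.zeros((600,800,3),np.uint8)
o[:,:400]=cv2.resize(a[200:260,300:340],(400,600),interpolation=cv2.INTER_CUBIC);o[:,400:]=cv2.resize(b[190:280,280:340],(400,600),interpolation=cv2.INTER_CUBIC)
cv2.imwrite('pics/crop4.png',o)
E
```

```text
t 8.12 tcp [610.1  21.  149.7] yaw -120.1 j [-0.61  0.33  0.65  1.68 -0.21  1.2  -2.01] F [ 1.4  0.  -1.3]
 d [0.043 0.108 0.919] a [-0.012  0.003  0.06 ]
```

View pics/crop4.png

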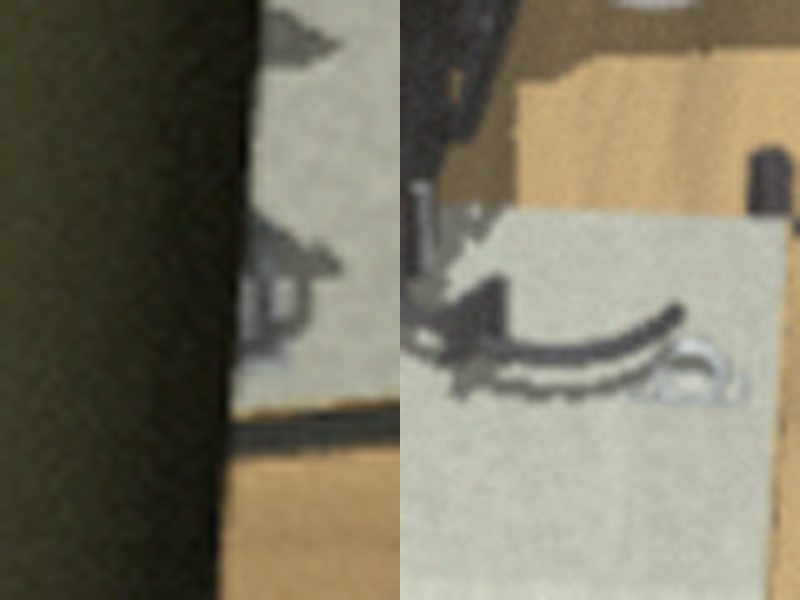

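From the side camera, the ring's hole is at px ~(323.5,246.5). The pin tip hovers at px ~(321.5,237), on the +y side of the ring as intended.

```bash
python3 - <<'E'
from h import *
s=readout.state();t=s['tcp_pos'];p=np.radians(toolyaw(s)+180);x=np.array([np.cos(p),np.sin(p)]);y=np.array([-x[1],x[0]])
C=t[:2]-45*x+45*y; z=t[2]-11.4+4
for th in (105,95,70,40): 
    q=C+45*(np.cos(np.radians(th))*x+np.sin(np.radians(th))*y); u,v=proj('side',[*q,z]); print(th,q.round(1),'px',round(u,1),round(v,1),'crop',400+(u-280)*6.667,(v-190)*6.667)
print('ring on z106',onz('side',323.5,246.7,106))
for X in([503,-3,106],[503,-3,121],[503,-3,115],[503,-3,97.5]): u,v=proj('side',X);print(X,400+(u-280)*6.667,(v-190)*6.667)
b=np.load('side4.npz')['im']
np.set_printoptions(linewidth=220)
print(b[232:254,312:336].mean(2).astype(int))
E
```

```text
105 [505.2  16.5] px 321.9 236.8 crop 679.1655175172532 311.9827489513839
95 [507.9  23.8] px 320.3 238.4 crop 668.491338591645 322.66585275351395
70 [519.8  39.3] px 314.2 241.6 crop 627.803951871673 343.78853713518447
40 [540.9  49.1] px 304.3 243.1 crop 562.26107933647 353.90570240264725
ring on z106 [502.6434044    3.14696965 106.        ]
[503, -3, 106] 691.3666887092525 368.49819930682656
[503, -3, 121] 692.0312454134487 333.47678575955706
[503, -3, 115] 691.7643361730941 347.54261163569316
[503, -3, 97.5] 690.9940941447987 388.13352650284986
[[186 185 186 184 186 181 183 186 180 182 182 186 184 184 182 181 184 183 184 183 184 184 180 187]
 [186 185 183 188 184 184 184 183 182 183 182 185 182 181 183 183 184 185 179 188 186 186 181 181]
 [188 185 184 185 182 185 183 184 176 173 185 185 186 183 183 182 187 181 181 180 184 186 186 182]
 [183 186 186 180 177 181 184 176 147 135 161 184 186 187 186 186 187 183 182 182 184 185 184 182]
 [188 188 184 185 186 182 173 136  92  83 121 174 186 185 182 187 187 186 178 181 179 178 181 180]
 [187 192 187 184 172 156 134  91  77  83 122 169 
[... 933 characters left out ...]
0 183]
 [115 110 116 128 136 164 171 176 176 185 197 199 202 188 178 170 163 168 186 171 173 183 186 184]
 [129 147 145 151 158 177 166 179 186 185 185 188 188 189 179 168 166 189 184 166 172 183 185 184]
 [168 182 165 160 166 166 154 176 183 180 172 170 175 179 177 161 163 186 183 165 176 188 184 184]
 [189 186 181 178 173 173 173 171 170 169 169 171 174 174 169 165 164 171 174 174 178 189 187 188]
 [192 185 183 185 185 181 182 181 179 174 181 179 184 177 176 176 176 176 180 176 181 183 183 182]
 [189 186 183 185 180 179 179 179 182 182 181 185 185 184 179 179 179 183 181 181 180 180 185 183]
 [188 189 186 185 180 179 179 179 180 181 184 182 185 183 185 180 181 182 182 182 180 183 183 179]]
```

step_arm --motion '[{"dx": 0.01,"dy": 0.01,"dz": 0.25,"ax": 0,"ay": 0,"az": 0.03,"hand": 1},{"dx": 0.02,"dy": 0.02,"dz": 0.55,"ax": 0,"ay": 0,"az": 0.06,"hand": 1},{"dx": 0.02,"dy": 0.02,"dz": 0.75,"ax": 0,"ay": 0,"az": 0.06,"hand": 1},{"dx": 0.02,"dy": 0.02,"dz": 0.87,"ax": 0,"ay": 0,"az": 0.06,"hand": 1},{"dx": 0.02,"dy": 0.02,"dz": 0.905,"ax": 0,"ay": 0,"az": 0.06,"hand": 1},{"dx": 0.02,"dy": 0.02,"dz": 0.905,"ax": 0,"ay": 0,"az": 0.06,"hand": 1},{"dx": 0.02,"dy": 0.02,"dz": 0.905,"ax": 0,"ay": 0,"az": 0.06,"hand": 1}]'

```text
time_s: 8.7
tcp_pos: [610.3, 17.3, 113.1]
tcp_rot: [3.029, -0.831, 0.0]
force: [0.2, -0.3, -0.6]
finger_gap: 15.1
grasp_force: 58.8
```

```bash
sed -i 's/^RG=.*/RG=np.array([503,-1.]);B=4.5;OFF=0./' h.py
cat >> h.py <<'E'
def table(ths,z):
    s=readout.state();R=Ro.from_rotvec(s['tcp_rot']).as_matrix();y0=toolyaw(s);print('now',s['tcp_pos'].round(1),round(y0,1),s['force'].round(1))
    for th in ths:
        p,w=pinpose(th);d=R.T@(np.array([*p,z])-s['tcp_pos'])/40
        print(th,d.round(2),'az',round(-wrap(w-y0)/6,2))
E
python3 - <<'E'
from h import *
b,_=grab('side','side5');cv2.imwrite('pics/crop5.png',cv2.resize(b[215:270,280:350],(764,600),interpolation=cv2.INTER_CUBIC))
table([124,119,114,109,104,99,94],113.4)
E
```

```text
now [610.5  17.4 113.5] -120.7 [ 0.7  0.4 -1.9]
124 [-0.06 -0.03  0.  ] az -0.2
119 [-0.16 -0.12  0.  ] az -1.03
114 [-0.27 -0.2   0.  ] az -1.87
109 [-0.39 -0.28  0.  ] az -2.7
104 [-0.52 -0.34  0.  ] az -3.53
99 [-0.64 -0.39  0.  ] az -4.37
94 [-0.78 -0.43  0.  ] az -5.2
```

View pics/crop5.png

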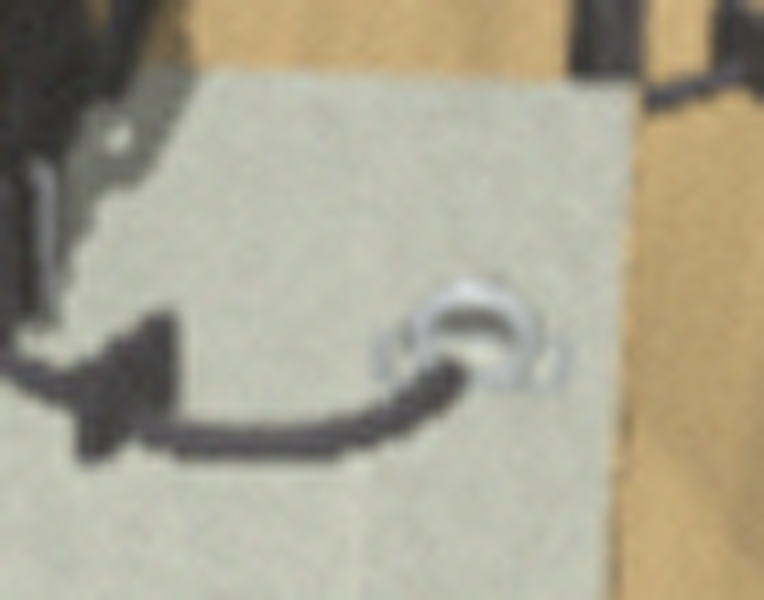

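The tip at crop (458,372) is aimed into the ring hole at crop (472,355). Starting the swing.

step_arm --motion '[{"dx": -0.06,"dy": -0.03,"dz": 0,"ax": 0,"ay": 0,"az": -0.2,"hand": 1},{"dx": -0.11,"dy": -0.08,"dz": 0,"ax": 0,"ay": 0,"az": -0.62,"hand": 1},{"dx": -0.16,"dy": -0.12,"dz": 0,"ax": 0,"ay": 0,"az": -1.03,"hand": 1},{"dx": -0.22,"dy": -0.16,"dz": 0,"ax": 0,"ay": 0,"az": -1.45,"hand": 1},{"dx": -0.27,"dy": -0.2,"dz": 0,"ax": 0,"ay": 0,"az": -1.87,"hand": 1},{"dx": -0.33,"dy": -0.24,"dz": 0,"ax": 0,"ay": 0,"az": -2.28,"hand": 1},{"dx": -0.39,"dy": -0.28,"dz": 0,"ax": 0,"ay": 0,"az": -2.7,"hand": 1},{"dx": -0.45,"dy": -0.31,"dz": 0,"ax": 0,"ay": 0,"az": -3.12,"hand": 1},{"dx": -0.52,"dy": -0.34,"dz": 0,"ax": 0,"ay": 0,"az": -3.53,"hand": 1},{"dx": -0.64,"dy": -0.39,"dz": 0,"ax": 0,"ay": 0,"az": -4.37,"hand": 1},{"dx": -0.78,"dy": -0.43,"dz": 0,"ax": 0,"ay": 0,"az": -5.2,"hand": 1},{"dx": -0.78,"dy": -0.43,"dz": 0,"ax": 0,"ay": 0,"az": -5.2,"hand": 1}]'

```text
time_s: 9.75
tcp_pos: [591.7, 49.5, 113.5]
tcp_rot: [-3.14, -0.021, -0.0]
force: [1.0, 0.9, -1.5]
finger_gap: 15.1
grasp_force: 58.6
```

```bash
python3 - <<'E'
from h import *
b,_=grab('side','side6');cv2.imwrite('pics/crop6.png',cv2.resize(b[215:270,280:350],(764,600),interpolation=cv2.INTER_CUBIC))
table([94,88,82,76,70,64,58,52,46,40],113.4)
E
```

```text
now [592.1  48.9 113.5] -89.5 [ 0.2  0.  -1.3]
94 [0.01 0.02 0.  ] az 0.0
88 [-0.12 -0.09  0.  ] az -1.0
82 [-0.25 -0.18  0.  ] az -2.0
76 [-0.39 -0.27  0.  ] az -3.0
70 [-0.55 -0.34  0.  ] az -4.0
64 [-0.7  -0.39  0.  ] az -5.0
58 [-0.87 -0.42  0.  ] az -6.0
52 [-1.03 -0.44  0.  ] az -7.0
46 [-1.2  -0.44  0.  ] az -8.0
40 [-1.37 -0.42  0.  ] az -9.0
```

View pics/crop6.png

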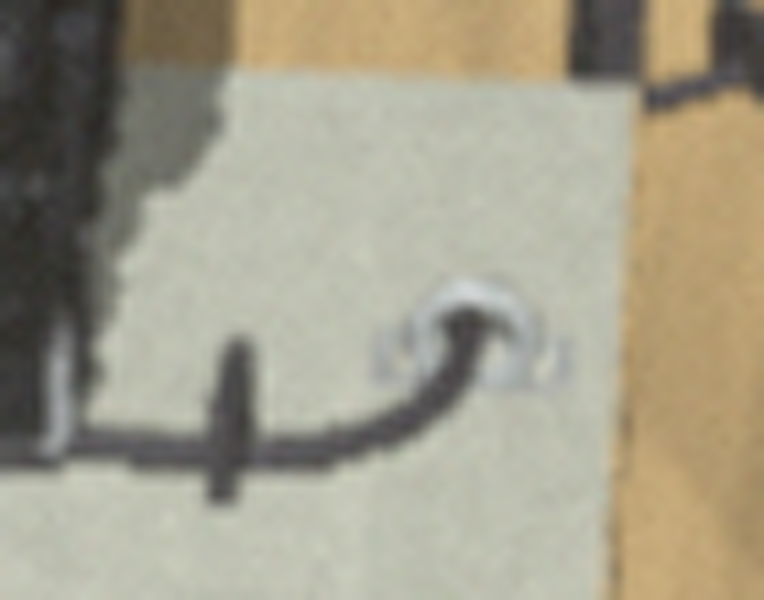

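The tip is inside the ring at crop (468,330) with no contact force. Continuing the arc.

step_arm --motion '[{"dx": -0.06,"dy": -0.04,"dz": 0,"ax": 0,"ay": 0,"az": -0.5,"hand": 1},{"dx": -0.12,"dy": -0.09,"dz": 0,"ax": 0,"ay": 0,"az": -1,"hand": 1},{"dx": -0.25,"dy": -0.18,"dz": 0,"ax": 0,"ay": 0,"az": -2,"hand": 1},{"dx": -0.39,"dy": -0.27,"dz": 0,"ax": 0,"ay": 0,"az": -3,"hand": 1},{"dx": -0.55,"dy": -0.34,"dz": 0,"ax": 0,"ay": 0,"az": -4,"hand": 1},{"dx": -0.7,"dy": -0.39,"dz": 0,"ax": 0,"ay": 0,"az": -5,"hand": 1},{"dx": -0.87,"dy": -0.42,"dz": 0,"ax": 0,"ay": 0,"az": -6,"hand": 1},{"dx": -1.03,"dy": -0.44,"dz": 0,"ax": 0,"ay": 0,"az": -7,"hand": 1},{"dx": -1.2,"dy": -0.44,"dz": 0,"ax": 0,"ay": 0,"az": -8,"hand": 1},{"dx": -1.37,"dy": -0.42,"dz": 0,"ax": 0,"ay": 0,"az": -9,"hand": 1},{"dx": -1.37,"dy": -0.42,"dz": 0,"ax": 0,"ay": 0,"az": -9,"hand": 1}]'

```text
time_s: 10.72
tcp_pos: [536.4, 64.0, 113.3]
tcp_rot: [-2.792, -1.439, 0.0]
force: [0.5, -0.4, -1.5]
finger_gap: 15.0
grasp_force: 58.6
```

```bash
python3 - <<'E'
from h import *
table([40,36,32,28,24,20,17,14,11,8],113.4)
E
```

```text
now [536.4  64.  113.3] -35.5 [ 0.5 -0.4 -1.5]
40 [ 0.04 -0.   -0.  ] az 0.0
36 [-0.04 -0.08 -0.  ] az -0.66
32 [-0.13 -0.15 -0.  ] az -1.33
28 [-0.22 -0.21 -0.  ] az -2.0
24 [-0.31 -0.27 -0.  ] az -2.66
20 [-0.41 -0.32 -0.  ] az -3.33
17 [-0.49 -0.35 -0.  ] az -3.83
14 [-0.57 -0.38 -0.  ] az -4.33
11 [-0.65 -0.41 -0.  ] az -4.83
8 [-0.73 -0.43 -0.  ] az -5.33
```

step_arm --motion '[{"dx": 0.0,"dy": -0.04,"dz": 0,"ax": 0,"ay": 0,"az": -0.33,"hand": 1},{"dx": -0.04,"dy": -0.08,"dz": 0,"ax": 0,"ay": 0,"az": -0.66,"hand": 1},{"dx": -0.13,"dy": -0.15,"dz": 0,"ax": 0,"ay": 0,"az": -1.33,"hand": 1},{"dx": -0.22,"dy": -0.21,"dz": 0,"ax": 0,"ay": 0,"az": -2,"hand": 1},{"dx": -0.31,"dy": -0.27,"dz": 0,"ax": 0,"ay": 0,"az": -2.66,"hand": 1},{"dx": -0.41,"dy": -0.32,"dz": 0,"ax": 0,"ay": 0,"az": -3.33,"hand": 1},{"dx": -0.49,"dy": -0.35,"dz": 0,"ax": 0,"ay": 0,"az": -3.83,"hand": 1},{"dx": -0.57,"dy": -0.38,"dz": 0,"ax": 0,"ay": 0,"az": -4.33,"hand": 1},{"dx": -0.57,"dy": -0.38,"dz": 0,"ax": 0,"ay": 0,"az": -4.33,"hand": 1},{"dx": -0.57,"dy": -0.38,"dz": 0,"ax": 0,"ay": 0,"az": -4.33,"hand": 1}]'

```text
time_s: 11.55
tcp_pos: [512.1, 54.5, 113.3]
tcp_rot: [2.403, 2.024, 0.001]
force: [-0.1, 0.1, -1.4]
finger_gap: 15.4
grasp_force: 58.6
```

```bash
python3 - <<'E'
from h import *
b,_=grab('side','side7');cv2.imwrite('pics/crop7.png',cv2.resize(b[215:270,290:360],(764,600),interpolation=cv2.INTER_CUBIC))
table([14,11,8,6,4,2,0],111.9)
E
```

```text
now [512.1  54.7 113.3] -9.7 [-0.3  0.2 -1. ]
14 [-0.01 -0.03  0.04] az -0.04
11 [-0.07 -0.09  0.04] az -0.54
8 [-0.14 -0.14  0.04] az -1.04
6 [-0.18 -0.17  0.04] az -1.37
4 [-0.23 -0.21  0.04] az -1.71
2 [-0.27 -0.24  0.04] az -2.04
0 [-0.32 -0.27  0.04] az -2.37
```

View pics/crop7.png

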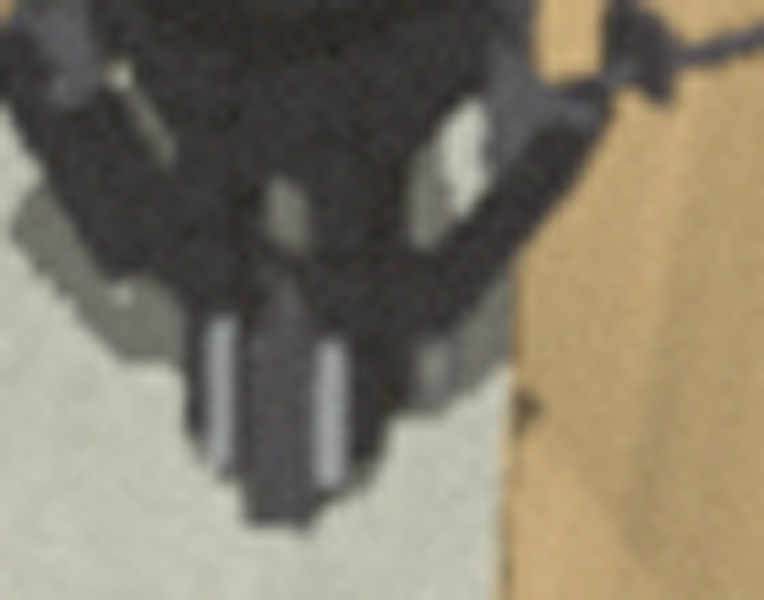

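step_arm --motion '[{"dx": -0.03,"dy": -0.05,"dz": 0.01,"ax": 0,"ay": 0,"az": -0.3,"hand": 1},{"dx": -0.06,"dy": -0.1,"dz": 0.02,"ax": 0,"ay": 0,"az": -0.7,"hand": 1},{"dx": -0.08,"dy": -0.15,"dz": 0.02,"ax": 0,"ay": 0,"az": -1.1,"hand": 1},{"dx": -0.09,"dy": -0.2,"dz": 0.02,"ax": 0,"ay": 0,"az": -1.5,"hand": 1},{"dx": -0.1,"dy": -0.26,"dz": 0.02,"ax": 0,"ay": 0,"az": -1.95,"hand": 1},{"dx": -0.1,"dy": -0.315,"dz": 0.02,"ax": 0,"ay": 0,"az": -2.37,"hand": 1},{"dx": -0.1,"dy": -0.315,"dz": 0.02,"ax": 0,"ay": 0,"az": -2.37,"hand": 1},{"dx": -0.1,"dy": -0.315,"dz": 0.02,"ax": 0,"ay": 0,"az": -2.37,"hand": 1}]'

```text
time_s: 12.27
tcp_pos: [498.8, 53.0, 112.4]
tcp_rot: [2.131, 2.308, 0.001]
force: [-0.2, 0.3, -1.4]
finger_gap: 15.0
grasp_force: 58.6
```

```bash
python3 - <<'E'
from h import *
need([499,50,111.9],4.5)
E
```

```text
t 12.27 tcp [498.8  53.  112.4] yaw 4.6 j [-0.49  0.1   0.35  1.97 -0.04  1.08 -0.04] F [-0.2  0.3 -1.4]
 d [-0.075 -0.001  0.012] a [ 0.004 -0.001  0.009]
```

Now push along the ring axis (-dx) in small steps until the plate contacts.

step_arm --motion '[{"dx": -0.03,"dy": 0,"dz": 0.01,"ax": 0,"ay": 0,"az": 0,"hand": 1},{"dx": -0.06,"dy": 0,"dz": 0.01,"ax": 0,"ay": 0,"az": 0,"hand": 1},{"dx": -0.08,"dy": 0,"dz": 0.01,"ax": 0,"ay": 0,"az": 0,"hand": 1},{"dx": -0.08,"dy": 0,"dz": 0.01,"ax": 0,"ay": 0,"az": 0,"hand": 1}]'

```text
time_s: 12.6
tcp_pos: [498.9, 49.3, 111.9]
tcp_rot: [2.129, 2.31, -0.0]
force: [0.0, 0.6, -2.8]
finger_gap: 14.7
grasp_force: 58.6
```

step_arm --motion '[{"dx": -0.025,"dy": 0,"dz": 0,"ax": 0,"ay": 0,"az": 0,"hand": 1},{"dx": -0.05,"dy": 0,"dz": 0,"ax": 0,"ay": 0,"az": 0,"hand": 1},{"dx": -0.05,"dy": 0,"dz": 0,"ax": 0,"ay": 0,"az": 0,"hand": 1}]'

```text
time_s: 12.85
tcp_pos: [499.0, 47.4, 111.9]
tcp_rot: [2.129, 2.31, 0.0]
force: [-0.3, 0.8, -1.5]
finger_gap: 15.5
grasp_force: 58.6
```

step_arm --motion '[{"dx": -0.02,"dy": 0,"dz": 0,"ax": 0,"ay": 0,"az": 0,"hand": 1},{"dx": -0.04,"dy": 0,"dz": 0,"ax": 0,"ay": 0,"az": 0,"hand": 1},{"dx": -0.04,"dy": 0,"dz": 0,"ax": 0,"ay": 0,"az": 0,"hand": 1}]'

```text
time_s: 13.1
tcp_pos: [499.1, 45.9, 111.9]
tcp_rot: [2.129, 2.311, 0.0]
force: [0.4, 0.4, -1.4]
finger_gap: 14.9
grasp_force: 58.6
```

step_arm --motion '[{"dx": -0.02,"dy": 0,"dz": 0,"ax": 0,"ay": 0,"az": 0,"hand": 1},{"dx": -0.04,"dy": 0,"dz": 0,"ax": 0,"ay": 0,"az": 0,"hand": 1},{"dx": -0.04,"dy": 0,"dz": 0,"ax": 0,"ay": 0,"az": 0,"hand": 1}]'

```text
time_s: 13.35
tcp_pos: [499.2, 44.4, 112.0]
tcp_rot: [-2.128, -2.311, -0.0]
force: [0.1, 0.0, -2.0]
finger_gap: 15.6
grasp_force: 58.6
```

step_arm --motion '[{"dx": -0.02,"dy": 0,"dz": 0,"ax": 0,"ay": 0,"az": 0,"hand": 1},{"dx": -0.04,"dy": 0,"dz": 0,"ax": 0,"ay": 0,"az": 0,"hand": 1},{"dx": -0.04,"dy": 0,"dz": 0,"ax": 0,"ay": 0,"az": 0,"hand": 1}]'

```text
time_s: 13.6
tcp_pos: [499.2, 44.2, 112.1]
tcp_rot: [-2.127, -2.311, -0.002]
force: [-1.0, 3.2, -1.1]
finger_gap: 15.2
grasp_force: 58.6
```

```bash
python3 - <<'E'
from h import *
a,_=grab('top','top8');b,_=grab('side','side8');need([499,43,111.9],4.5)
o=np.zeros((600,800,3),np.uint8)
o[:,:400]=cv2.resize(a[200:260,300:340],(400,600),interpolation=cv2.INTER_CUBIC);o[:,400:]=cv2.resize(b[205:280,290:340],(400,600),interpolation=cv2.INTER_CUBIC)
cv2.imwrite('pics/crop8.png',o)
E
```

```text
t 13.7 tcp [499.2  44.2 112. ] yaw 4.8 j [-0.48  0.1   0.36  1.97 -0.04  1.08 -0.02] F [-0.6  5.1 -1. ]
 d [-0.029 -0.008  0.003] a [ 0.001 -0.015  0.042]
```

View pics/crop8.png

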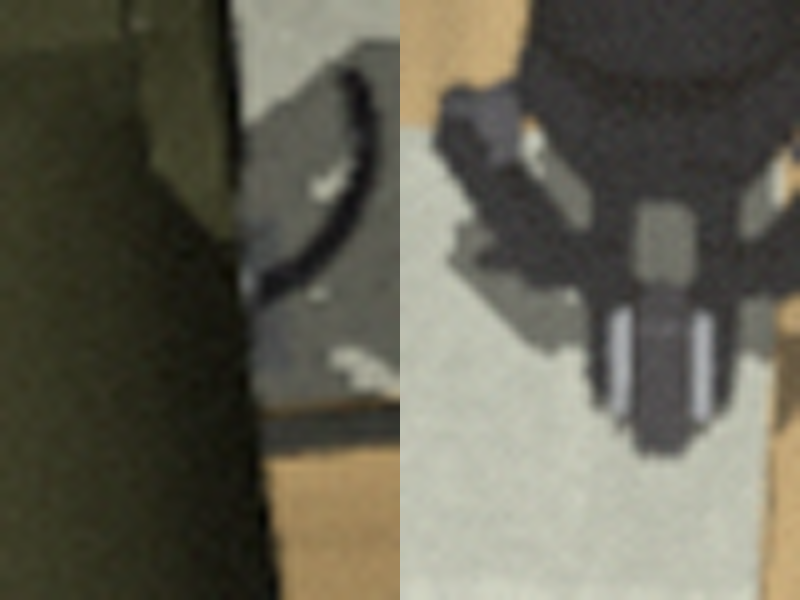

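Contact: +5 N along y with the arc fully through (top crop: arc from (265,290) to tip (350,80)). Press a bit firmer to seat the plate, and check the geometry.

step_arm --motion '[{"dx": -0.02,"dy": 0,"dz": 0,"ax": 0,"ay": 0,"az": 0,"hand": 1},{"dx": -0.04,"dy": 0,"dz": 0,"ax": 0,"ay": 0,"az": 0,"hand": 1},{"dx": -0.05,"dy": 0,"dz": 0,"ax": 0,"ay": 0,"az": 0,"hand": 1},{"dx": -0.05,"dy": 0,"dz": 0,"ax": 0,"ay": 0,"az": 0,"hand": 1}]'

```text
time_s: 14.03
tcp_pos: [499.3, 44.0, 112.2]
tcp_rot: [-2.125, -2.311, -0.004]
force: [-2.2, 8.7, 0.4]
finger_gap: 15.2
grasp_force: 58.6
```

```bash
python3 - <<'E'
from h import *
s=readout.state();t=s['tcp_pos'];print(t,toolyaw(s),s['force'],s['wrist_torque']);p=np.radians(toolyaw(s)+180);x=np.array([np.cos(p),np.sin(p)]);y=np.array([-x[1],x[0]])
C=t[:2]-45*x+45*y; z=t[2]-11.4+4
for th in (105,60,45,20): 
    q=C+45*(np.cos(np.radians(th))*x+np.sin(np.radians(th))*y); u,v=proj('top',[*q,z]); print(th,q.round(1),'crop',(u-300)*10,(v-200)*10)
print('stop',(C+45*x).round(1))
for X in([503,-1,121],[503,-7,121],[503,-4,121]): print(X,np.round(proj('top',X),1))
E
```

```text
[499.2624087   44.04134126 112.1672625 ] 4.802198695994191 [-2.21348186  8.65569782  0.35655773] [ 1.9632016   0.34419736 -0.0515061 ]
105 [563.1 -39.4] crop 368.14055246268765 77.98158840419774
60 [528.7 -37.8] crop 365.5590880260911 198.59271549512158
45 [518.8 -31.4] crop 343.8073535861304 233.89238988502797
20 [507.  -15.9] crop 289.4770708150668 276.802762003922
stop [503.   -0.8]
[503, -1, 121] [323.6 228.3]
[503, -7, 121] [325.8 228.2]
[503, -4, 121] [324.7 228.2]
```

step_arm --motion '[{"dx": 0,"dy": 0,"dz": 0.02,"ax": 0,"ay": 0,"az": 0,"hand": 1},{"dx": 0.02,"dy": 0,"dz": 0.04,"ax": 0,"ay": 0,"az": 0,"hand": 1},{"dx": 0.04,"dy": 0,"dz": 0.05,"ax": 0,"ay": 0,"az": 0,"hand": 1},{"dx": 0.05,"dy": 0,"dz": 0.05,"ax": 0,"ay": 0,"az": 0,"hand": 1}]'

```text
time_s: 14.37
tcp_pos: [499.5, 44.3, 111.2]
tcp_rot: [-2.126, -2.311, -0.002]
force: [-3.1, 3.9, 7.3]
finger_gap: 15.2
grasp_force: 59.5
```

step_arm --motion '[{"dx": 0,"dy": 0,"dz": -0.03,"ax": 0,"ay": 0,"az": 0,"hand": 1},{"dx": 0,"dy": 0,"dz": -0.03,"ax": 0,"ay": 0,"az": 0,"hand": 0.3},{"dx": 0,"dy": 0,"dz": -0.03,"ax": 0,"ay": 0,"az": 0,"hand": 0},{"dx": 0,"dy": 0,"dz": -0.03,"ax": 0,"ay": 0,"az": 0,"hand": 0},{"dx": 0,"dy": 0,"dz": -0.03,"ax": 0,"ay": 0,"az": 0,"hand": 0},{"dx": 0,"dy": 0,"dz": -0.4,"ax": 0,"ay": 0,"az": 0,"hand": 0},{"dx": 0,"dy": 0,"dz": -0.9,"ax": 0,"ay": 0,"az": 0,"hand": 0},{"dx": 0,"dy": 0,"dz": -1.6,"ax": 0,"ay": 0,"az": 0,"hand": 0},{"dx": 0,"dy": 0,"dz": -2.4,"ax": 0,"ay": 0,"az": 0,"hand": 0},{"dx": 0,"dy": 0,"dz": -3.2,"ax": 0,"ay": 0,"az": 0,"hand": 0},{"dx": 0.5,"dy": 0,"dz": -4,"ax": 0,"ay": 0,"az": 0,"hand": 0},{"dx": 1.3,"dy": 0,"dz": -4.4,"ax": 0,"ay": 0,"az": 0,"hand": 0}]'

```text
time_s: 15.37
tcp_pos: [497.2, 91.0, 290.5]
tcp_rot: [2.135, 2.299, 0.007]
force: [1.7, 0.5, 0.4]
finger_gap: 42.6
grasp_force: 0.0
```

step_arm --motion '[{"dx": 0.8,"dy": -0.2,"dz": 0,"ax": 0,"ay": 0,"az": 0,"hand": 0},{"dx": 1.7,"dy": -0.5,"dz": 0,"ax": 0,"ay": 0,"az": 0,"hand": 0},{"dx": 2.6,"dy": -0.8,"dz": 0,"ax": 0,"ay": 0,"az": 0,"hand": 0},{"dx": 3.5,"dy": -1.1,"dz": 0,"ax": 0,"ay": 0,"az": 0,"hand": 0},{"dx": 4.4,"dy": -1.2,"dz": 0,"ax": 0,"ay": 0,"az": 0,"hand": 0},{"dx": 5.2,"dy": -1.2,"dz": 0,"ax": 0,"ay": 0,"az": 0,"hand": 0},{"dx": 5.6,"dy": -1.2,"dz": 0,"ax": 0,"ay": 0,"az": 0,"hand": 0},{"dx": 5.6,"dy": -1.2,"dz": 0,"ax": 0,"ay": 0,"az": 0,"hand": 0}]'

```text
time_s: 16.03
tcp_pos: [427.3, 317.9, 285.2]
tcp_rot: [-2.121, -2.317, 0.001]
force: [-0.1, -0.5, 0.3]
finger_gap: 42.6
grasp_force: 0.0
```

```bash
python3 - <<'E'
from h import *
a,d=grab('top','top9');b,_=grab('side','side9')
o=np.zeros((600,800,3),np.uint8)
o[:,:400]=cv2.resize(a[190:250,300:340],(400,600),interpolation=cv2.INTER_CUBIC);o[:,400:]=cv2.resize(b[205:280,290:340],(400,600),interpolation=cv2.INTER_CUBIC)
cv2.imwrite('pics/crop9.png',o);print(readout.state()['tcp_pos'],[pt('top',d,u,v).round(1) for u,v in((290,230),(355,215))])
E
```

```text
[429.29894881 313.12980303 285.52327263] [array([503.7,  93.4, 101.3]), array([541.9, -89.9, 101.5])]
```

View pics/crop9.png

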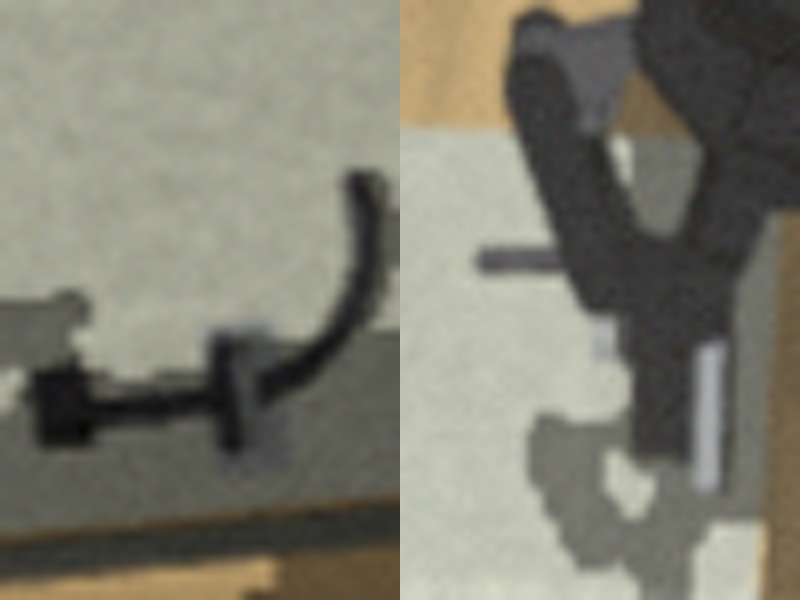

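The lid is shut and the pin lies flat through the ring. Its plate at crop (232,395) is tight beside the ring (~255,395), and the arc runs on to the tip at (362,180). The arm is clear, so I'm handing in.

```bash
python3 -c "
from plant import close_job
print(close_job())"
```

```text
the job is handed in; nothing more can be done
None
```

I handed the job in at about 16 s: the lid is shut and the dark bent pin is through the ring, lying flat on the lid with its stop plate pressed against the ring (firm contact, about 9 N). I went over the picture limit, viewing 11 instead of 10.

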